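# Try the slide lock of a rack preamplifier

### The arm

A 7-joint arm with a two-finger parallel gripper is mounted at the origin on a cart in front of the work surface, level with it; the furniture and walls round the work are solid. World frame = base frame: x ahead of the robot, y to its left, z up, the work surface at z = 0. Lengths are in mm, angles in rad, forces in N, time in s.
With the tool pointing down it reaches from about 400 to 850 mm from the base axis. Payload 6.9 kg.
Tool frame: the origin (TCP) lies midway between the tips of the shut fingers; the grasp point (between the pads) lies manip.grip_depth behind it (manip.grip_depth is the distance from the TCP to the grasp point, in mm); z points along the fingers, y is the direction in which the jaws open and shut (so a half turn about z gives the same grasp; the last joint's range is limited). The gripper opens to 85 mm and grips with 20 to 120 N. Pads are 22 mm wide; open, the fingers measure 114 mm over their backs; the gripper's body (76 mm by 85 mm) begins 54 mm behind the grasp point. The pads swing forward as they close: fully open they stand 13 mm farther back than shut.
Start: joints at [1.393, 0.507, -0.238, 1.5, 0.126, 1.149, -0.155], TCP at [174.374, -600.171, 231.275] pointing down, gripper open.
Joint ranges: [-3.08, 3.08], [-0.24, 2.05], [-1.43, 1.35], [0, 2.5], [-1.52, 4.66], [0.17, 1.96], [-2.89, 2.89]. Speed limits (rad/s): [2.39, 2.39, 3.14, 3.14, 3.14, 3.14, 3.14].

### API

Orientations are given as a unit quaternion [x, y, z, w].
In Python, from plant import manip gives the robot as it stands.
- The arm moves only by the tool play_rows, never from a script. Its argument "plan" is a list of rows, each a list of 3 entries, a list of its own where there are three numbers: the shift along the tool's x, y, z each as a share of 120 mm, from -1 to 1, then the turn about the tool's z as a share of 45 degrees, from -1 to 1, then the opening, from 0 (shut) to 1 (fully open). In form: [[[tx, ty, tz], roll, hand], ...]. A call has 1 to 5 rows; each row is the pose to reach, as a shift and turn from the pose commanded when the call began, along the tool's axes at that moment; what a row does not reach only later rows make up. A row lasts 1/12 s, in which the tool goes at most 41.7 mm and 7.16 degrees, less where a joint would pass 70% of its speed; a pose out of reach is approached as far as the arm can. A call with a number of a shift or a turn outside -1 to 1 is refused whole. A call with a gripper value outside its range is refused whole. The fingers move at their own pace and stop on an object; "grip_force" is the grip in N (left out, the last holds). Time passes only in rows, so rows that repeat a pose let the fingers close. It gives the time, the measured TCP pose, the force and the opening at its end, in the units of the state.
- manip.sense(): the state, without advancing time (a new reading comes with each control period).
- manip.capture(name): name is "scene" or "top" or "wrist"; returns a dict with "pixels" (480x640x3 uint8, blue, green, red), "fx", "fy", "cx", "cy" (pixels), "R" (3x3) and "t" (3): a world point X has camera coordinates R X + t. Camera axes: x right, y down, z forward; pixel columns grow to the right and rows downward; lengths in mm; the calibration is good to about 2 mm. A picture is of the moment at which its call begins. There is no depth.
- manip.job_done(): hands the job in, once; it reports no verdict.
Trained networks look in the newest picture that a camera, given by its name, has taken for a name from the list of things; names that differ only in an ending like _2 or _b are one class to them, and where a whole thing is asked for, a point or a joint stands for the part that bears it (a point fixed in the world has none). Each returns a list of dicts, best first, with "p" (0 to 1); they miss things now and then, are a little off and sometimes report something else, mostly with a low value. They report only what shows in the picture. A call takes as long as a camera call.
- manip.outline_of(camera, target): "pixels" (480x640 bool, what is visible of it) and "xy" ([column, row] in pixels, amid what is visible of it).
- manip.landmark_of(camera, target): "xy" ([column, row] in pixels: a listed point, or the origin of a listed thing).
The state is a dict: "clock": time; "joint_positions": joint angles; "qd": joint speeds; "tau": joint torques, N m; "tool_pos": TCP position; "eef_rot": TCP orientation; "wrist_force": force on the tool from outside, world axes, zero at the start; "ft_torque": the same for the moment, N m; "opening": finger opening in mm.
Only numpy, scipy, OpenCV 4.12 (cv2) and the standard library are available. Lean on these libraries where they do the work, as an engineer would, in place of code of your own. Each camera call takes 0.05 s, during which the arm holds its last target.

### The job

Check the slide lock of the preamplifier with the red handle: pull its chassis straight out by the handle until it locks, and let go so that it stays out on its own. Then press the white release button on top of that unit so that the chassis runs back fully home. Leave the chassis with the yellow handle shut.

Things in the scene. Friction and masses are not known exactly. Their poses are not given: they have to be found in the camera images.
- red_handle (a point): Middle of the upright bar (12 mm thick, z 30 to 72 mm, this point 55 mm) of the red D handle; the bar's axis is 36 mm before the panel, joined by level bars at both ends. Moves with the chassis; grip from above, fingers left and right. +x points into the unit (chassis comes out along -x), +y to its left, z up. Unit: fixed grey housing 120 wide, 190 deep, roof at 85 mm, yawed up to 9 degrees.
- red_button (a point): Centre of the top of the white release button (26 mm across) on the red-handled unit's roof; with the chassis home, 80 mm along +x and 40 mm along +y from red_handle (axes alike). Its top is 95 mm above the bench, held low until the chassis locks; then it pops up to 105 mm. Pressed below 95 mm (about 3 N; stop at 91 mm, about 4 N) it frees the chassis.
- red_chassis (a joint): How far the red-handled chassis is out (m): 0 home, 0.11 end stop. A spring draws it home (2.5 N at home, 4.5 N out), so it runs back if let go early. Pulled to 0.095 or more it locks; let go, it settles at 0.090. After the button is pressed it runs home by itself in about 1.5 s; the button need not be held once it moves.
- yellow_chassis (a joint): The same (m, 0 home) for the chassis of the like unit with the yellow handle, which stands to the left or right of the red one; leave it home.

How it is judged (in metres and radians):
On the way, in this order (a step that is already met when the one before it is completed fails the run):
1. the red-handled chassis is locked out: at least 80 mm out with its button popped up, and the handle let go (value of joint red_chassis above 0.08 m and height (world z) of red_button above 0.101 m and contact force between the fingers and red_chassis below 0.3 N), for 0.2 s.
2. the button is pressed down while the chassis is out (value of joint red_chassis above 0.03 m and height (world z) of red_button below 0.098 m).
At the end, for the whole second after the job is handed in: The red-handled chassis is fully home (within 5 mm) and at rest, and the yellow-handled chassis is home (within 5 mm) (value of joint each of red_chassis, yellow_chassis below 0.005 m and velocity of joint red_chassis below 0.01 m/s); the robot touches nothing.
It fails at once if the chassis with the yellow handle is pulled out by more than 15 mm (value of joint yellow_chassis above 0.015 m).
It also fails if it takes over 40 s, if anything falls off the work surface, if the arm or the gripper's body presses on something with over 40 N, if the wrist force passes 120 N, or if a joint passes its speed limit or range.

## Working session

There is one attempt and no reset: what is moved stays moved. The work goes in short steps, Python scripts to look and compute and a tool call to move; the robot and the scene stay as the last step left them, time stands still between calls to the robot, and variables do not carry over. Pictures are saved under pics/ and viewed, and the job is handed in when it is done.

Besides the shell and the picture viewer there is one more tool, called after ">>>" as name(argument=value, ...), one argument or row to a line, values as JSON. play_rows: Moves the arm, as the interface text tells. Shift numbers are shares of 120 mm and turn numbers shares of 45 degrees, none past 1 either way. Its arguments: {"type":"object","properties":{"plan":{"type":"array"},"grip_force":{"type":"number"}},"required":["plan"]}

```bash
mkdir -p pics; ls
cat > h.py <<'E'
import numpy as np, cv2, json
from plant import manip
def snap(n,f):
    c=manip.capture(n); cv2.imwrite('pics/'+f,np.array(c['pixels'])); return c
def ray(c,uv,z):
    R=np.array(c['R']);t=np.array(c['t'])
    d=R.T@np.array([(uv[0]-c['cx'])/c['fx'],(uv[1]-c['cy'])/c['fy'],1]); o=-R.T@t
    return o+d*(z-o[2])/d[2]
E
python3 - <<'E'
from h import *
s=manip.sense(); print({k:np.round(v,3) for k,v in s.items()}, manip.grip_depth)
for n in ['scene','top']:
    c=snap(n,n+'0.png'); print(n,np.round(-np.array(c['R']).T@c['t']))
    for tg,z in [('red_handle',55),('red_button',95)]:
        for d in manip.landmark_of(n,tg)[:3]: print(tg,d['p'],d['xy'],np.round(ray(c,d['xy'],z),1))
E
```

```text
pics
{'clock': np.float64(0.0), 'joint_positions': array([ 1.394,  0.508, -0.238,  1.501,  0.126,  1.149, -0.155]), 'qd': array([-0.   ,  0.001, -0.002,  0.003,  0.002,  0.001,  0.001]), 'tau': array([-2.0000e-03, -6.2061e+01, -2.1870e+00, -2.4966e+01,  1.3000e-02,
        1.2000e-02,  0.0000e+00]), 'tool_pos': array([ 174.181, -599.719,  230.428]), 'eef_rot': array([ 0.99 ,  0.141, -0.   , -0.001]), 'wrist_force': array([0.265, 0.689, 0.009]), 'ft_torque': array([0.024, 0.005, 0.032]), 'opening': np.float64(85.503)} 18.700000000000003
scene [236. 543. 578.]
red_handle 0.67 [370.6, 213.2] [ 572.9 -215.1   55. ]
red_button 0.67 [321.9, 192.0] [ 649.8 -173.    95. ]
top [541. -74. 952.]
red_handle 0.65 [397.3, 264.5] [ 571.8 -210.8   55. ]
red_button 0.49 [372.6, 215.8] [ 659.4 -163.4   95. ]
```

View pics/scene0.png

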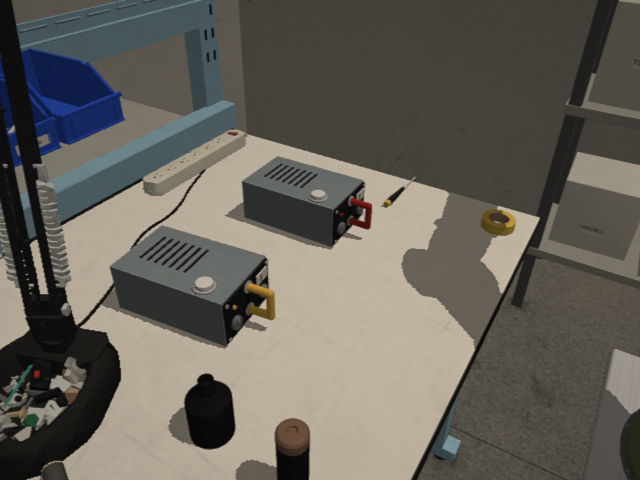

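View pics/top0.png

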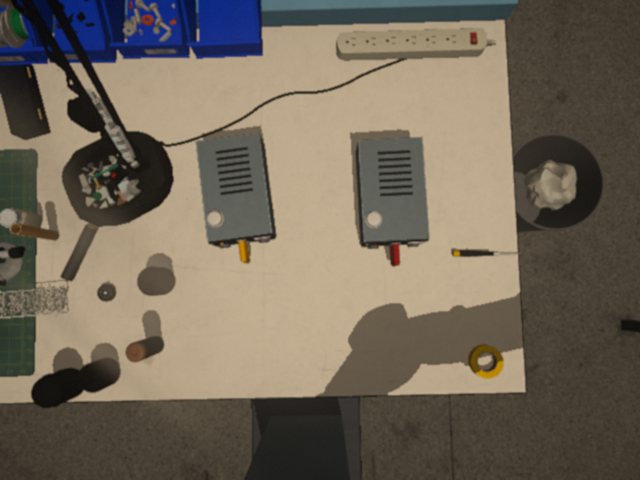

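The red unit is the right-hand one, with its handle at about (365,213) in scene and (395,254) in top. Its button is at (318,195) in scene and (374,219) in top. The yellow unit is on the left. Next I'll zoom in to get the yaw.

Run:
```python
from h import *
c=manip.capture('top'); im=np.array(c['pixels'])
cv2.imwrite('pics/z.png',cv2.resize(im[125:275,340:440],None,fx=4,fy=4,interpolation=cv2.INTER_NEAREST)[:600])
hs=cv2.cvtColor(im,cv2.COLOR_BGR2HSV)
m=((hs[...,0]<6)|(hs[...,0]>174))&(hs[...,1]>150)&(hs[...,2]>60); m[:225]=0; m[280:]=0; m[:,:340]=0;m[:,440:]=0
ys,xs=np.nonzero(m);print(len(xs),xs.min(),xs.max(),ys.min(),ys.max())
for y in range(ys.min(),ys.max()+1): print(y,xs[ys==y].min(),xs[ys==y].max(),end='; ')
g=manip.outline_of('top','red_chassis'); 
for d in g[:2]:
  yy,xx=np.nonzero(d['pixels']);print(d['p'],xx.min(),xx.max(),yy.min(),yy.max())
g=im.astype(int)
# roof edges left/right per row: print gradient
gr=cv2.cvtColor(im,cv2.COLOR_BGR2GRAY)
for y in range(140,244,12): print(y,gr[y,350:368].tolist(),gr[y,416:434].tolist())
c2=manip.capture('scene'); im=np.array(c2['pixels'])
cv2.imwrite('pics/zs.png',cv2.resize(im[145:255,235:385],None,fx=5,fy=5,interpolation=cv2.INTER_NEAREST))
```

```text
155 374 398 244 264
244 374 398; 245 374 398; 246 392 398; 247 391 398; 248 391 398; 249 391 398; 250 391 398; 251 391 398; 252 391 398; 253 391 398; 254 391 398; 255 391 398; 256 391 398; 257 391 398; 258 391 398; 259 392 398; 260 392 398; 261 393 398; 262 393 398; 263 393 398; 264 393 398; 0.61 362 427 239 265
140 [159, 124, 100, 98, 99, 99, 97, 99, 103, 102, 99, 96, 94, 92, 92, 91, 89, 89] [94, 94, 95, 93, 92, 102, 132, 163, 173, 172, 170, 169, 170, 171, 172, 172, 172, 171]
152 [160, 122, 98, 97, 92, 68, 45, 40, 63, 97, 100, 95, 95, 94, 93, 93, 94, 93] [93, 91, 94, 93, 93, 93, 109, 138, 163, 172, 171, 170, 172, 171, 170, 172, 172, 172]
164 [176, 161, 123, 98, 97, 87, 59, 36, 45, 74, 97, 98, 96, 96, 98, 96, 97, 94] [94, 95, 95, 93, 92, 93, 94, 107, 131, 160, 171, 172, 172, 171, 170, 169, 170, 171]
176 [177, 177, 160, 123, 97, 91, 74, 48, 40, 61, 94, 100, 96, 96, 96, 97, 98, 97] [94, 95, 94, 93, 94, 93, 96, 101, 122, 147, 167, 173, 171, 170, 169, 168, 170, 171]
188 [175, 175, 161, 124, 98, 97, 92, 69, 43, 39, 66, 99, 103, 99, 97, 96, 95, 98] [95, 96, 99, 97, 96, 96, 95, 92, 100, 124, 158, 174, 175, 173, 176, 175, 174, 174]
200 [176, 177, 176, 163, 124, 98, 97, 86, 58, 36, 42, 70, 93, 100, 100, 99, 98, 97] [96, 96, 95, 96, 97, 95, 95, 97, 93, 101, 127, 162, 173, 171, 171, 171, 171, 172]
212 [173, 173, 174, 175, 161, 122, 96, 92, 77, 51, 39, 66, 99, 104, 99, 95, 93, 95] [96, 96, 96, 96, 96, 96, 98, 97, 96, 93, 101, 131, 166, 177, 176, 175, 175, 176]
224 [174, 174, 175, 175, 165, 133, 103, 97, 90, 69, 44, 40, 65, 101, 104, 102, 113, 125] [98, 98, 99, 98, 98, 97, 98, 98, 98, 96, 95, 102, 134, 166, 176, 174, 175, 175]
236 [176, 176, 176, 178, 177, 177, 179, 165, 126, 89, 57, 39, 44, 70, 96, 103, 102, 102] [100, 98, 100, 99, 100, 99, 98, 99, 98, 99, 97, 95, 107, 143, 170, 177, 176, 177]
```

View pics/z.png

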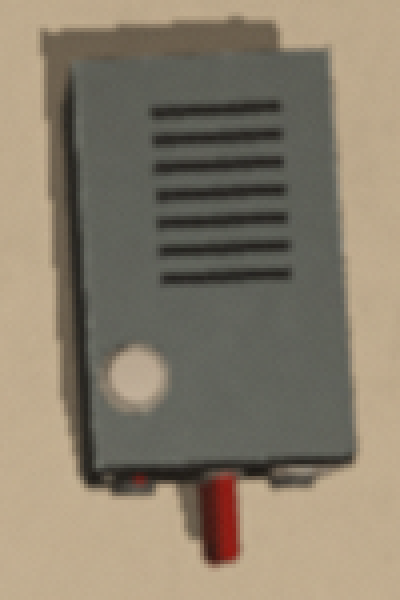

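View pics/zs.png

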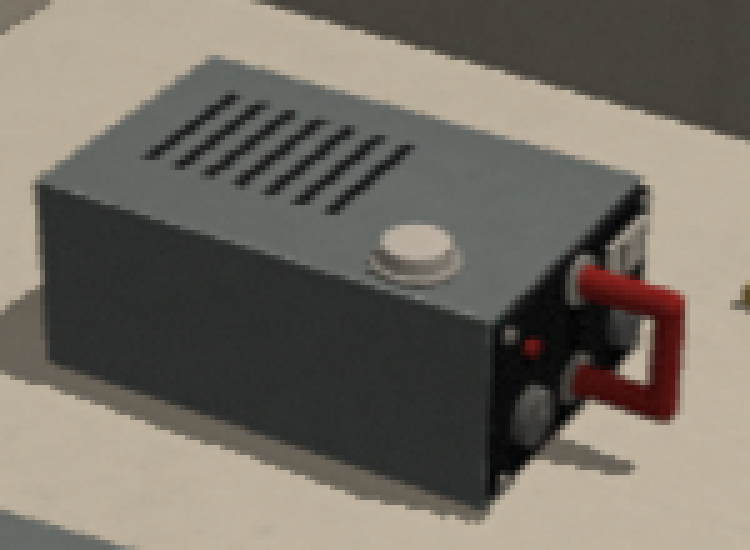

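Run:
```python
from h import *
from scipy.optimize import least_squares
T=manip.capture('top'); S=manip.capture('scene')
print(np.round(T['R'],3).tolist(),T['fx'])
# roof edges (z=85): right & left, top
for a,b in [((421.9,140),(428.9,236)),((358.2,152),(363.4,236)),((378,153),(410,150.7))]:
    A=ray(T,a,85);B=ray(T,b,85);d=A-B;print(A[:2].round(1),B[:2].round(1),np.degrees(np.arctan2(d[1],d[0])).round(2))
# scene roof corners zoomed /5 + offset
P=[np.array(p)/5+[235,145] for p in [(212,57),(38,183),(495,322),(645,183)]]
Q=[ray(S,p,85)[:2] for p in P]
for q in Q: print(q.round(1))
d=Q[1]-Q[2];print(np.degrees(np.arctan2(d[1],d[0])),np.linalg.norm(d));d=Q[0]-Q[3];print(np.degrees(np.arctan2(d[1],d[0])),np.linalg.norm(d))
print('button T',ray(T,(340+136/4,125+375/4),95),'S',ray(S,(235+418/5,145+240/5),95))
print('handle S',ray(S,(368.6,214),55))
print('bar front bottom T z72, z30', ray(T,(396,264.5),72),ray(T,(396,264.5),30))
print('S bar outer top', ray(S,(235+668/5,145+297/5),72))
```

```text
[[-0.023, -1.0, -0.011], [-0.996, 0.024, -0.082], [0.082, 0.009, -0.997]] 477.72618807902023
[ 799.9 -260. ] [ 621.3 -265.5] 1.76
[ 780.4 -141.6] [ 624.1 -146.5] 1.78
[ 777.5 -178.1] [ 780.3 -237.3] 92.7
[ 803.8 -259.9]
[ 799.3 -141.6]
[ 611.4 -148.8]
[ 612.4 -262.3]
2.198389604039712 188.0488075148591
0.7394357587444326 191.4076064010826
button T [ 654.00561326 -165.73322991   95.        ] S [ 652.85049869 -166.91003406   95.        ]
handle S [ 574.69251238 -210.77340314   55.        ]
bar front bottom T z72, z30 [ 571.30063941 -205.84703752   72.        ] [ 572.7533284 -212.1205111   30.       ]
S bar outer top [ 577.89826373 -214.52987909   72.        ]
```

Everything agrees within about 3 mm: handle ≈ (575, -208), button ≈ (653.5, -166.5), yaw ≈ 2°. Now I'll move over.

>>> play_rows(
  plan=[
    [[0.25, -0.13, 0], 0.1, 1],
    [[0.5, -0.27, 0], 0.2, 1],
    [[0.75, -0.4, 0], 0.32, 1],
    [[1, -0.53, 0], 0.32, 1],
    [[1, -0.53, 0], 0.32, 1],
  ],
)

```text
clock: 0.97
tool_pos: [278.8, -500.0, 231.9]
eef_rot: [1.0, 0.02, 0.002, -0.001]
wrist_force: [0.4, 0.4, -0.4]
opening: 85.7
```

>>> play_rows(
  plan=[
    [[0.23, -0.2, 0], 0, 1],
    [[0.45, -0.4, 0], 0, 1],
    [[0.68, -0.6, 0], 0, 1],
    [[0.9, -0.8, 0], 0, 1],
    [[1, -0.9, 0], 0, 1],
  ],
)

```text
clock: 1.38
tool_pos: [392.4, -389.9, 231.6]
eef_rot: [1.0, 0.019, 0.001, -0.001]
wrist_force: [0.2, 0.4, 0.0]
opening: 85.3
```

>>> play_rows(
  plan=[
    [[0.2, -0.2, 0], 0, 1],
    [[0.4, -0.4, 0], 0, 1],
    [[0.6, -0.6, 0], 0, 1],
    [[0.8, -0.8, 0], 0, 1],
    [[0.8, -0.8, 0], 0, 1],
  ],
)

```text
clock: 1.8
tool_pos: [486.8, -287.8, 231.6]
eef_rot: [1.0, 0.021, 0.002, -0.002]
wrist_force: [0.4, 0.5, 0.3]
opening: 85.6
```

Run:
```python
from h import *
s=manip.sense(); print({k:np.round(v,3) for k,v in s.items()})
c=snap('wrist','w1.png'); print(np.round(-np.array(c['R']).T@c['t']))
for tg,z in [('red_handle',55),('red_button',95)]:
    for d in manip.landmark_of('wrist',tg)[:3]: print(tg,d['p'],d['xy'],np.round(ray(c,d['xy'],z),1))
```

```text
{'clock': np.float64(1.8), 'joint_positions': array([ 0.672,  0.416, -0.265,  1.661,  0.115,  1.078, -1.155]), 'qd': array([ 0.062, -0.009,  0.068,  0.02 ,  0.024,  0.008,  0.097]), 'tau': array([  2.043, -53.606,   0.327, -24.019,   0.741,   0.205,  -1.13 ]), 'tool_pos': array([ 486.774, -287.837,  231.622]), 'eef_rot': array([ 1.   ,  0.021,  0.002, -0.002]), 'wrist_force': array([0.403, 0.474, 0.283]), 'ft_torque': array([ 0.039, -0.018,  0.037]), 'opening': np.float64(85.572)}
[ 560. -286.  375.]
red_handle 0.86 [226.9, 100.0] [ 575.3 -208.8   55. ]
red_button 0.58 [225.4, 98.5] [ 574.4 -217.4   95. ]
```

View pics/w1.png

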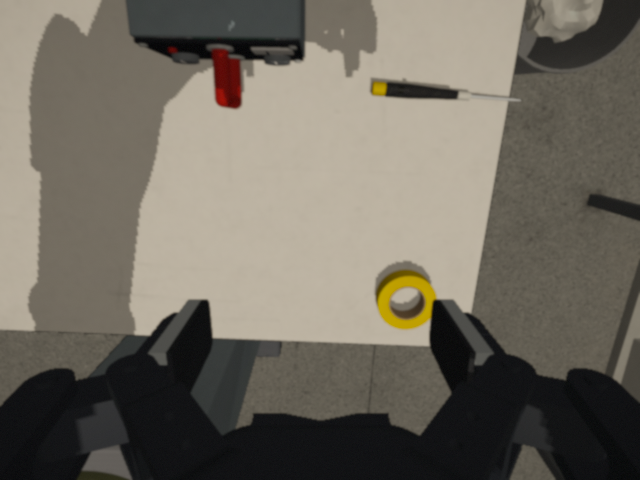

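The wrist view shows the red handle at (226,98), which puts it at (575.3, -208.8). That matches the earlier estimate.

>>> play_rows(
  plan=[
    [[0.25, -0.21, 0], 0, 1],
    [[0.5, -0.42, 0], 0, 1],
    [[0.76, -0.63, 0], 0, 1],
    [[0.76, -0.63, 0], 0, 1],
    [[0.76, -0.63, 0.2], 0, 1],
  ],
)

```text
clock: 2.37
tool_pos: [573.6, -216.0, 210.8]
eef_rot: [1.0, 0.017, 0.004, 0.001]
wrist_force: [0.2, -1.6, 0.6]
opening: 85.6
```

>>> play_rows(
  plan=[
    [[0, 0, 0.2], 0, 1],
    [[0, 0, 0.4], 0, 1],
    [[0, 0, 0.5], 0, 1],
    [[0, 0, 0.6], 0, 1],
    [[0, 0, 0.6], 0, 1],
  ],
)

```text
clock: 2.78
tool_pos: [567.6, -218.2, 132.7]
eef_rot: [1.0, 0.015, -0.002, -0.0]
wrist_force: [0.1, 1.2, -0.5]
opening: 85.6
```

Run:
```python
from h import *
s=manip.sense(); print({k:np.round(v,3) for k,v in s.items() if k in('tool_pos','eef_rot','wrist_force')})
c=snap('wrist','w2.png'); 
for d in manip.landmark_of('wrist','red_handle')[:3]: print(d['p'],d['xy'],np.round(ray(c,d['xy'],55),1))
```

```text
{'tool_pos': array([ 567.629, -218.209,  132.687]), 'eef_rot': array([ 1.   ,  0.015, -0.002, -0.   ]), 'wrist_force': array([ 0.114,  1.159, -0.501])}
0.98 [303.6, 230.1] [ 577.2 -208.4   55. ]
```

View pics/w2.png

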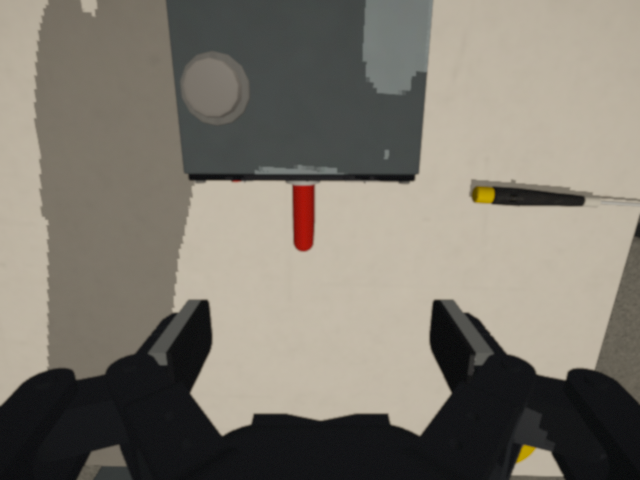

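>>> play_rows(
  plan=[
    [[0.07, -0.08, 0], 0, 1],
    [[0.07, -0.08, 0.1], 0, 1],
    [[0.07, -0.08, 0.2], 0, 1],
    [[0.07, -0.08, 0.3], 0, 1],
    [[0.07, -0.08, 0.3], 0, 1],
  ],
)

```text
clock: 3.3
tool_pos: [578.1, -205.8, 98.3]
eef_rot: [1.0, 0.016, -0.001, -0.0]
wrist_force: [-0.6, -0.2, -0.1]
opening: 85.5
```

Run:
```python
from h import *
s=manip.sense(); print({k:np.round(v,3) for k,v in s.items() if k in('tool_pos','eef_rot','wrist_force','qd')})
```

```text
{'qd': array([ 0.004, -0.023, -0.   , -0.022, -0.008,  0.043,  0.012]), 'tool_pos': array([ 578.099, -205.784,   98.317]), 'eef_rot': array([ 1.   ,  0.016, -0.001, -0.   ]), 'wrist_force': array([-0.608, -0.236, -0.104])}
```

>>> play_rows(
  plan=[
    [[-0.01, 0.02, 0.12], 0, 1],
    [[-0.01, 0.02, 0.24], 0, 1],
    [[-0.01, 0.02, 0.36], 0, 1],
    [[-0.01, 0.02, 0.48], 0, 1],
    [[-0.01, 0.02, 0.48], 0, 1],
  ],
)

```text
clock: 3.72
tool_pos: [576.6, -208.5, 40.5]
eef_rot: [1.0, 0.016, -0.001, -0.0]
wrist_force: [-0.8, -0.0, 0.2]
opening: 85.2
```

Run:
```python
from h import *
c=snap('wrist','w3.png'); c=snap('scene','s3.png')
s=manip.sense(); print({k:np.round(v,3) for k,v in s.items() if k in('tool_pos','eef_rot','wrist_force','qd')})
```

```text
{'qd': array([ 0.003, -0.017, -0.001, -0.012,  0.002, -0.   ,  0.002]), 'tool_pos': array([ 577.805, -208.859,   42.605]), 'eef_rot': array([1.   , 0.016, 0.   , 0.   ]), 'wrist_force': array([ 0.59 , -0.067, -0.068])}
```

View pics/w3.png

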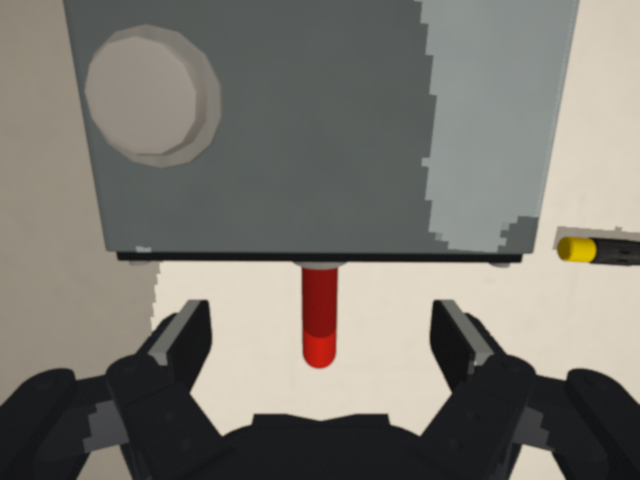

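View pics/s3.png

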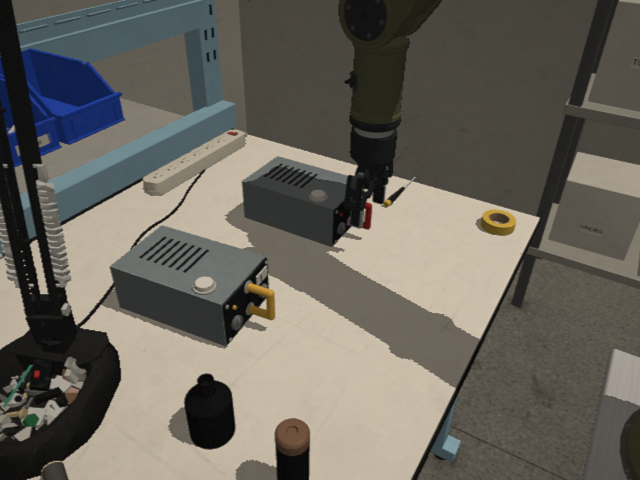

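The handle is centred between the fingers (column 320 in the wrist view). I'll close on it.

>>> play_rows(
  plan=[
    [[-0.01, 0, 0.03], 0, 1],
    [[-0.01, 0, 0.03], 0, 0],
    [[-0.01, 0, 0.03], 0, 0],
    [[-0.01, 0, 0.03], 0, 0],
    [[-0.01, 0, 0.03], 0, 0],
  ],
  grip_force=50,
)

```text
clock: 4.23
tool_pos: [576.1, -209.2, 38.5]
eef_rot: [1.0, 0.016, 0.0, 0.0]
wrist_force: [0.0, -0.6, 0.1]
opening: 38.7
```

>>> play_rows(
  plan=[
    [[0, 0, 0], 0, 0],
    [[0, 0, 0], 0, 0],
    [[0, 0, 0], 0, 0],
    [[0, 0, 0], 0, 0],
    [[0, 0, 0], 0, 0],
  ],
)

```text
clock: 4.65
tool_pos: [575.9, -208.0, 38.3]
eef_rot: [1.0, 0.016, -0.0, -0.001]
wrist_force: [-1.0, 4.9, 4.9]
opening: 11.0
```

>>> play_rows(
  plan=[
    [[-0.1, 0, 0], 0, 0],
    [[-0.25, 0, 0], 0, 0],
    [[-0.4, 0, 0], 0, 0],
    [[-0.5, 0, 0], 0, 0],
    [[-0.5, 0, 0], 0, 0],
  ],
)

```text
clock: 5.07
tool_pos: [515.6, -209.6, 38.4]
eef_rot: [1.0, 0.016, 0.001, -0.001]
wrist_force: [1.5, 6.9, 1.2]
opening: 10.9
```

>>> play_rows(
  plan=[
    [[-0.12, 0, 0], 0, 0],
    [[-0.24, 0, 0], 0, 0],
    [[-0.35, 0, 0], 0, 0],
    [[-0.35, 0, 0], 0, 0],
    [[-0.35, 0, 0], 0, 0],
  ],
)

```text
clock: 5.48
tool_pos: [475.0, -210.6, 38.3]
eef_rot: [1.0, 0.017, 0.001, -0.001]
wrist_force: [4.7, 7.9, 0.6]
opening: 10.7
```

Run:
```python
from h import *
c=snap('wrist','w4.png'); c=snap('scene','s4.png')
s=manip.sense(); print({k:np.round(v,3) for k,v in s.items() if k in('tool_pos','eef_rot','wrist_force','qd','opening')})
```

```text
{'qd': array([-0.002,  0.003,  0.001, -0.005,  0.001, -0.001, -0.001]), 'tool_pos': array([ 475.642, -210.626,   38.307]), 'eef_rot': array([ 1.   ,  0.017,  0.001, -0.001]), 'wrist_force': array([4.058, 8.089, 1.338]), 'opening': np.float64(10.461)}
```

View pics/w4.png

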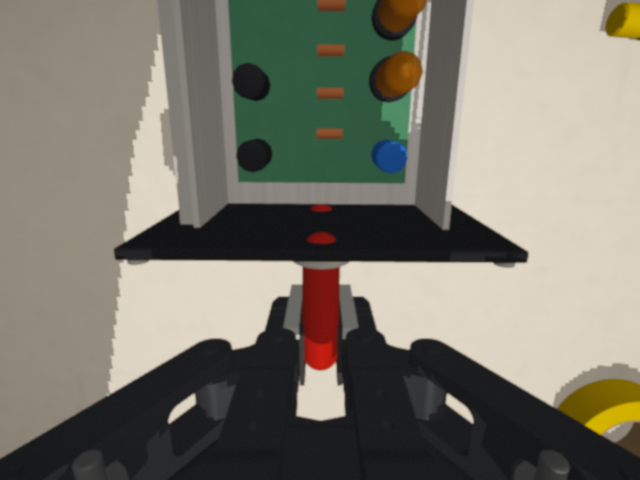

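View pics/s4.png

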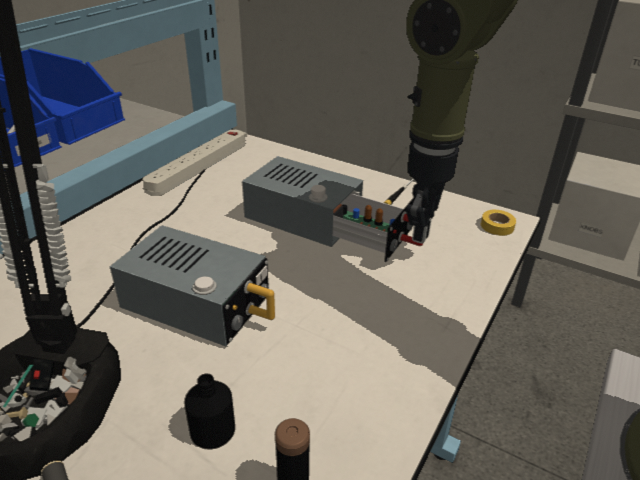

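The chassis is out about 100 mm and the button looks raised at (318,190). I'll pull 4 mm more for margin, ease back to about 95 mm, and let go.

>>> play_rows(
  plan=[
    [[-0.04, 0, 0], 0, 0],
    [[-0.04, 0, 0], 0, 0],
    [[-0.04, 0, 0], 0, 0],
  ],
)

```text
clock: 5.83
tool_pos: [471.0, -210.8, 38.3]
eef_rot: [1.0, 0.017, 0.002, -0.001]
wrist_force: [3.4, 8.1, 1.0]
opening: 11.0
```

>>> play_rows(
  plan=[
    [[0.07, 0, 0], 0, 0],
    [[0.09, 0, 0], 0, 0],
    [[0.09, 0, 0], 0, 1],
    [[0.09, 0, 0], 0, 1],
    [[0.09, 0, 0], 0, 1],
  ],
)

```text
clock: 6.25
tool_pos: [479.5, -213.0, 37.9]
eef_rot: [1.0, 0.015, -0.0, 0.0]
wrist_force: [-0.8, 0.2, -0.3]
opening: 46.2
```

>>> play_rows(
  plan=[
    [[0, 0, 0], 0, 1],
    [[0, 0, 0], 0, 1],
    [[0, 0, 0], 0, 1],
    [[0, 0, 0], 0, 1],
    [[0, 0, 0], 0, 1],
  ],
)

```text
clock: 6.67
tool_pos: [479.9, -212.2, 38.1]
eef_rot: [1.0, 0.016, 0.0, 0.0]
wrist_force: [-0.1, -0.2, 0.2]
opening: 85.3
```

Run:
```python
from h import *
c=snap('wrist','w5.png'); c=snap('scene','s5.png')
im=np.array(c['pixels']);cv2.imwrite('pics/s5z.png',cv2.resize(im[145:265,235:435],None,fx=4,fy=4))
s=manip.sense(); print({k:np.round(v,3) for k,v in s.items() if k in('tool_pos','eef_rot','wrist_force','qd','opening')})
```

```text
{'qd': array([-0.002, -0.002,  0.   , -0.001, -0.   ,  0.   , -0.001]), 'tool_pos': array([ 479.909, -212.158,   38.099]), 'eef_rot': array([1.   , 0.016, 0.   , 0.   ]), 'wrist_force': array([ 0.045, -0.527,  0.358]), 'opening': np.float64(85.396)}
```

View pics/w5.png

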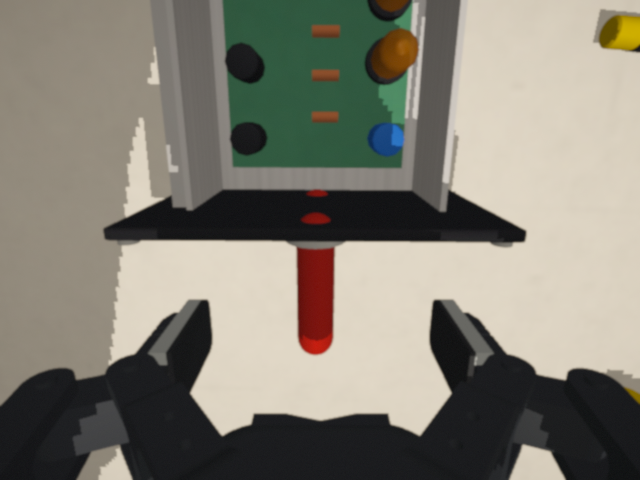

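View pics/s5z.png

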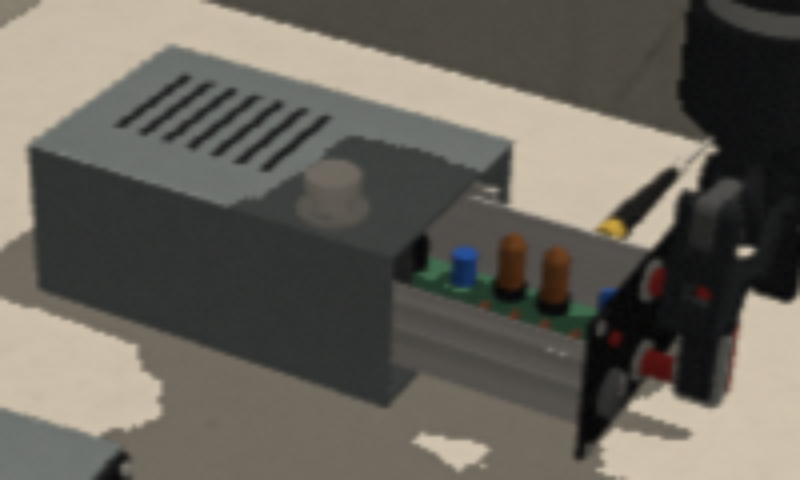

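The chassis stays out with the handle free, and the button is popped up. Next I'll go up, shut the fingers and move over the button.

>>> play_rows(
  plan=[
    [[0, 0, -0.25], 0, 1],
    [[0, 0, -0.5], 0, 1],
    [[0, 0, -0.75], 0, 1],
    [[0, 0, -1], 0, 1],
    [[0, 0, -1], 0, 0],
  ],
)

```text
clock: 7.18
tool_pos: [482.7, -213.0, 163.5]
eef_rot: [1.0, 0.016, 0.004, 0.002]
wrist_force: [1.1, 0.3, -0.1]
opening: 75.6
```

>>> play_rows(
  plan=[
    [[0.2, -0.04, 0], 0, 0],
    [[0.4, -0.08, 0], 0, 0],
    [[0.6, -0.12, 0], 0, 0],
    [[0.73, -0.16, 0], 0, 0],
    [[0.73, -0.16, 0], 0, 0],
  ],
)

```text
clock: 7.6
tool_pos: [570.1, -187.8, 157.5]
eef_rot: [1.0, 0.017, 0.001, -0.001]
wrist_force: [0.8, 0.6, 0.4]
opening: 12.1
```

>>> play_rows(
  plan=[
    [[0.2, -0.04, 0], 0, 0],
    [[0.4, -0.08, 0], 0, 0],
    [[0.6, -0.12, 0], 0, 0],
    [[0.7, -0.16, 0], 0, 0],
    [[0.7, -0.16, 0], 0, 0],
  ],
)

```text
clock: 8.02
tool_pos: [651.9, -166.2, 157.1]
eef_rot: [1.0, 0.017, 0.0, -0.001]
wrist_force: [0.2, 0.9, -0.2]
opening: -0.0
```

Run:
```python
from h import *
c=snap('wrist','w6.png')
s=manip.sense(); print({k:np.round(v,3) for k,v in s.items() if k in('clock','tool_pos','eef_rot','wrist_force','qd','opening')})
for d in manip.landmark_of('wrist','red_button')[:3]: print(d['p'],d['xy'],np.round(ray(c,d['xy'],105),1))
```

```text
{'clock': np.float64(8.067), 'qd': array([ 0.023, -0.026,  0.019,  0.04 ,  0.005,  0.002,  0.006]), 'tool_pos': array([ 650.292, -167.414,  157.076]), 'eef_rot': array([ 1.   ,  0.017, -0.001, -0.   ]), 'wrist_force': array([-0.99 ,  0.058,  0.136]), 'opening': np.float64(-0.142)}
0.7 [318.3, 257.2] [ 653.9 -165.8  105. ]
```

View pics/w6.png

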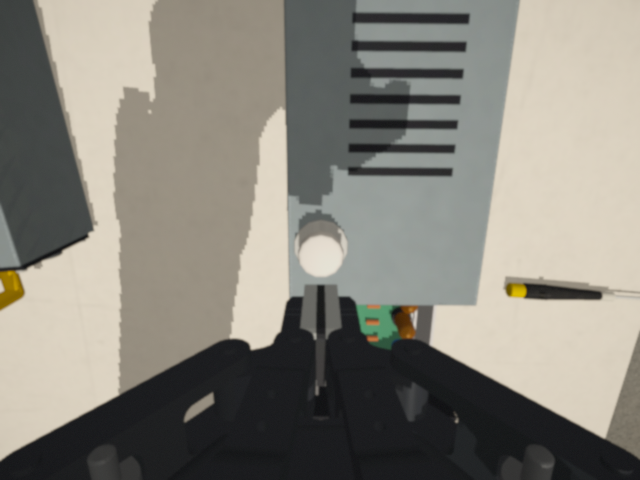

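The button is at (320,250) in the wrist view, which gives (653.9, -165.8). The tool is within 3 mm of it, so I'll descend.

>>> play_rows(
  plan=[
    [[0.02, -0.01, 0.1], 0, 0],
    [[0.02, -0.01, 0.2], 0, 0],
    [[0.02, -0.01, 0.3], 0, 0],
    [[0.02, -0.01, 0.35], 0, 0],
    [[0.02, -0.01, 0.35], 0, 0],
  ],
)

```text
clock: 8.53
tool_pos: [650.8, -167.2, 113.4]
eef_rot: [1.0, 0.016, -0.002, -0.0]
wrist_force: [-0.5, -0.8, -0.1]
opening: 0.2
```

>>> play_rows(
  plan=[
    [[0, 0, 0], 0, 0],
  ],
)

```text
clock: 8.62
tool_pos: [652.1, -167.2, 115.4]
eef_rot: [1.0, 0.016, -0.001, -0.0]
wrist_force: [-0.0, -0.4, 0.9]
opening: 0.1
```

Press to about z 92 (23 mm down), dwell briefly, then go back up.

>>> play_rows(
  plan=[
    [[0.01, -0.01, 0.08], 0, 0],
    [[0.01, -0.01, 0.14], 0, 0],
    [[0.01, -0.01, 0.19], 0, 0],
    [[0.01, -0.01, 0.19], 0, 0],
    [[0.01, -0.01, 0.19], 0, 0],
  ],
)

```text
clock: 9.03
tool_pos: [654.0, -165.8, 93.2]
eef_rot: [1.0, 0.016, 0.0, -0.0]
wrist_force: [1.3, -0.3, 3.3]
opening: 0.1
```

Run:
```python
from h import *
c=snap('scene','s7.png')
im=np.array(c['pixels']);cv2.imwrite('pics/s7z.png',cv2.resize(im[145:265,235:435],None,fx=4,fy=4))
s=manip.sense(); print({k:np.round(v,3) for k,v in s.items() if k in('clock','tool_pos','wrist_force')})
```

```text
{'clock': np.float64(9.083), 'tool_pos': array([ 654.006, -165.752,   93.467]), 'wrist_force': array([ 1.514, -0.748,  3.568])}
```

View pics/s7z.png

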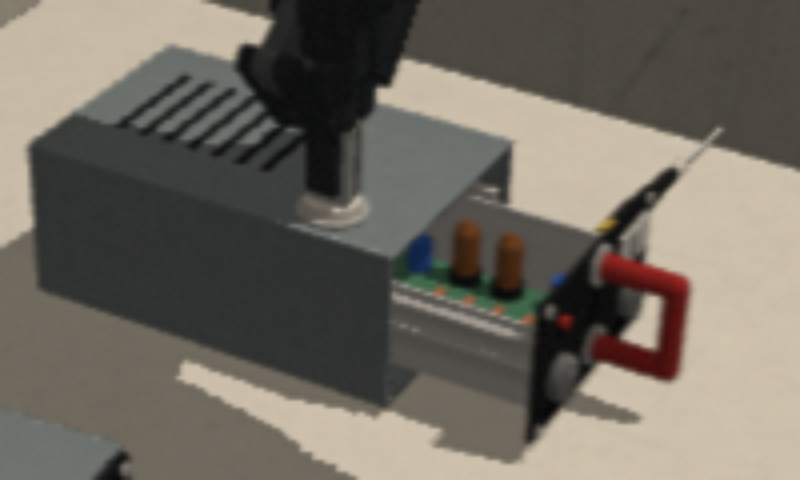

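The button is down and the chassis is already running home. I'll lift away and let it finish.

>>> play_rows(
  plan=[
    [[0, 0, 0], 0, 0],
    [[0, 0, -0.25], 0, 0],
    [[0, 0, -0.5], 0, 0],
    [[0, 0, -0.75], 0, 0],
    [[0, 0, -0.9], 0, 0],
  ],
)

```text
clock: 9.5
tool_pos: [654.0, -165.7, 204.4]
eef_rot: [1.0, 0.016, 0.001, 0.0]
wrist_force: [0.7, 0.0, -0.0]
opening: 0.1
```

>>> play_rows(
  plan=[
    [[0, 0, 0], 0, 0],
    [[0, 0, 0], 0, 0],
    [[0, 0, 0], 0, 0],
    [[0, 0, 0], 0, 0],
    [[0, 0, 0], 0, 0],
  ],
)

```text
clock: 9.92
tool_pos: [652.9, -165.7, 199.7]
eef_rot: [1.0, 0.016, -0.001, -0.0]
wrist_force: [0.2, 0.0, 0.4]
opening: 0.1
```

>>> play_rows(
  plan=[
    [[0, 0, 0], 0, 0],
    [[0, 0, 0], 0, 0],
    [[0, 0, 0], 0, 0],
    [[0, 0, 0], 0, 0],
    [[0, 0, 0], 0, 0],
  ],
)

```text
clock: 10.33
tool_pos: [653.8, -165.8, 201.2]
eef_rot: [1.0, 0.016, -0.0, -0.0]
wrist_force: [0.7, -0.6, 0.3]
opening: -0.0
```

>>> play_rows(
  plan=[
    [[0, 0, 0], 0, 0],
    [[0, 0, 0], 0, 0],
    [[0, 0, 0], 0, 0],
    [[0, 0, 0], 0, 0],
    [[0, 0, 0], 0, 0],
  ],
)

```text
clock: 10.75
tool_pos: [653.8, -165.8, 201.3]
eef_rot: [1.0, 0.016, 0.0, -0.0]
wrist_force: [0.3, -0.2, -0.3]
opening: -0.1
```

Run:
```python
from h import *
c=snap('scene','s8.png')
for tg,z in [('red_handle',55),('red_button',95)]:
    for d in manip.landmark_of('scene',tg)[:2]: print(tg,d['p'],d['xy'],np.round(ray(c,d['xy'],z),1))
im=np.array(c['pixels']);cv2.imwrite('pics/s8z.png',cv2.resize(im[145:355,105:405],None,fx=2.6,fy=2.6))
a=cv2.imread('pics/scene0.png')[185:250,325:400].astype(int);b=im[185:250,325:400].astype(int)
red=lambda q:(q[...,2]>90)&(q[...,1]<50)
for q in(a,b): y,x=np.nonzero(red(q)); print(len(x),x.min()+325,x.max()+325,y.min()+185,y.max()+185)
s=manip.sense(); print({k:np.round(v,3) for k,v in s.items() if k in('clock','tool_pos','wrist_force','qd')})
```

```text
red_handle 0.92 [371.3, 217.9] [ 564.9 -201.9   55. ]
red_button 0.55 [318.8, 193.8] [ 651.2 -164.8   95. ]
79 340 370 198 227
87 341 371 199 227
{'clock': np.float64(10.9), 'qd': array([-0.001, -0.   ,  0.001, -0.   , -0.001,  0.   ,  0.001]), 'tool_pos': array([ 653.787, -165.832,  201.308]), 'wrist_force': array([-0.361,  0.132, -0.413])}
```

View pics/s8z.png

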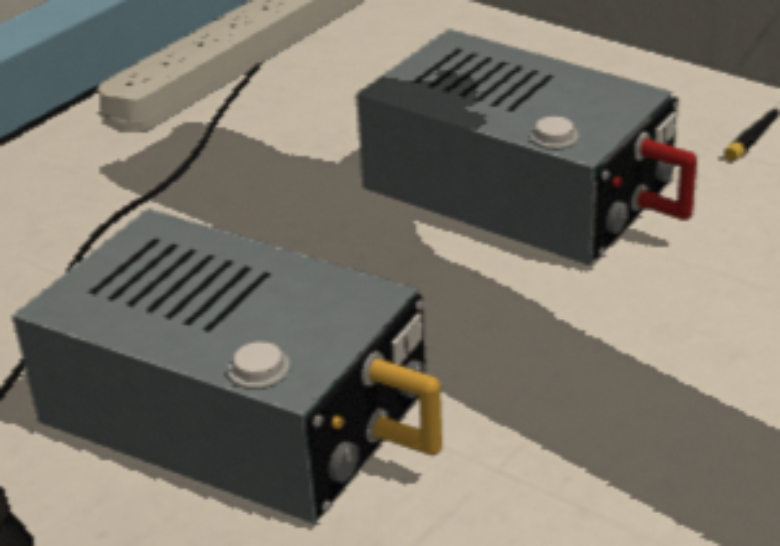

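It's within 1 px of the starting picture. I'll wait a bit longer and check whether it's still creeping.

>>> play_rows(
  plan=[
    [[0, 0, 0], 0, 0],
    [[0, 0, 0], 0, 0],
    [[0, 0, 0], 0, 0],
    [[0, 0, 0], 0, 0],
    [[0, 0, 0], 0, 0],
  ],
)

```text
clock: 11.32
tool_pos: [653.8, -165.8, 201.3]
eef_rot: [1.0, 0.016, 0.0, -0.0]
wrist_force: [0.3, -0.3, 0.2]
opening: -0.4
```

>>> play_rows(
  plan=[
    [[0, 0, 0], 0, 0],
    [[0, 0, 0], 0, 0],
    [[0, 0, 0], 0, 0],
    [[0, 0, 0], 0, 0],
    [[0, 0, 0], 0, 0],
  ],
)

```text
clock: 11.73
tool_pos: [653.8, -165.8, 201.3]
eef_rot: [1.0, 0.016, -0.0, -0.0]
wrist_force: [0.2, 0.4, 1.2]
opening: -0.2
```

>>> play_rows(
  plan=[
    [[0, 0, 0], 0, 0],
    [[0, 0, 0], 0, 0],
    [[0, 0, 0], 0, 0],
    [[0, 0, 0], 0, 0],
    [[0, 0, 0], 0, 0],
  ],
)

```text
clock: 12.15
tool_pos: [653.8, -165.8, 201.3]
eef_rot: [1.0, 0.016, 0.0, -0.0]
wrist_force: [-0.4, 0.7, 1.0]
opening: 0.1
```

Run:
```python
from h import *
c=snap('scene','s9.png')
I=[cv2.imread('pics/'+n) for n in('scene0.png','s8.png','s9.png')]
for q in I:
  r=q[185:250,350:385].astype(int); w=np.clip(r[...,2]-r[...,1]-30,0,None)
  y,x=np.mgrid[185:250,350:385]; print((w*x).sum()/w.sum(),(w*y).sum()/w.sum(),w.sum())
R=np.array(c['R']);t=np.array(c['t'])
def pj(X): v=R@X+t; return np.array([c['fx']*v[0]/v[2]+c['cx'],c['fy']*v[1]/v[2]+c['cy']])
print('px per 10mm out',pj(np.array([565,-209,55.]))-pj(np.array([575,-209,55.])))
```

```text
362.02298850574715 209.99266745937376 10092
362.93075862068963 210.39898850574713 10875
362.01897218640636 210.11153066863142 10858
px per 10mm out [5.05708762 1.64558837]
```

The handle centroid is back at its starting value (362.02 against 362.02 px), so the chassis is fully home. The robot is 100 mm clear, so I'll hand in.

Run:
```python
from h import *
a=cv2.imread('pics/scene0.png')[270:330,235:285].astype(int);b=cv2.imread('pics/s9.png')[270:330,235:285].astype(int)
for q in(a,b):
  w=np.clip(q[...,2]-q[...,0]-50,0,None);y,x=np.mgrid[270:330,235:285];print('yellow',(w*x).sum()/w.sum(),(w*y).sum()/w.sum())
print(manip.job_done())
```

```text
yellow 262.1800808124932 296.4247570164901
yellow 262.2200864252719 296.6535538667859
the job is handed in; nothing more can be done
None
```

I finished the job and handed it in at about 12 s; the hand-in gives no verdict.

- **Lock:** I gripped the red handle, pulled the chassis straight out to about 104 mm, eased it back a little and let go. The pictures showed it staying out by itself with the button popped up and the fingers clear.
- **Release:** I pressed the button with shut fingers to z ≈ 93 mm (about 3.5 N), and a picture showed the chassis already running home. I then lifted the tool about 100 mm clear.
- **Red chassis:** 1.8 s after the press its handle was still about 0.9 px (2 mm) from its starting image position. At 3.1 s it matched, 362.02 px both times, so it is fully home.
- **Yellow chassis:** its handle shifted no more than 0.25 px, which is under 1 mm, so it stayed shut.
- **Robot:** it was touching nothing, with a wrist force of about 1 N, which is noise.

**One check disagreed:** at 1.8 s the landmark network put the red handle about 10 mm too far out. The pixel comparison and the picture contradicted it, and I trusted those. I didn't run the network again before handing in.

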